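# Load air cylinders into a gravity chute in tag order

### The job

Move the four air cylinders from the rack into the sloped chute, where they roll down and queue against the stop: load them in the order of the coloured tags along the chute, so that each ends at rest lying across the rails beside the tag of its own colour. Leave the grease jar standing where it is.

Things in the scene. Friction and masses are not known exactly. Their poses are not given: they have to be found in the camera images.
- cyl_red: Loose round air cylinder, aluminium barrel with red end caps, 40 mm in diameter, 110 mm long, plus a steel nose 14 mm in diameter, 8 mm long at each end; about 0.3 kg. Origin on the axis at mid-length, x axis along it. Starts lying level in the rack, axis 60 mm above the table. The fixed rack has four places side by side, 75 mm apart.
- cyl_yellow: Loose round air cylinder, aluminium barrel with yellow end caps, 40 mm in diameter, 110 mm long, plus a steel nose 14 mm in diameter, 8 mm long at each end; about 0.3 kg. Origin on the axis at mid-length, x axis along it. Starts lying level in the rack, axis 60 mm above the table. The rack holds only the barrel ends (outer 22 mm), between ridges 53 mm high; the middle is free underneath.
- cyl_green: Loose round air cylinder, aluminium barrel with green end caps, 40 mm in diameter, 110 mm long, plus a steel nose 14 mm in diameter, 8 mm long at each end; about 0.3 kg. Origin on the axis at mid-length, x axis along it. Starts lying level in the rack, axis 60 mm above the table. The rack's base plate is 285 x 130 mm, 10 mm thick.
- cyl_blue: Loose round air cylinder, aluminium barrel with blue end caps, 40 mm in diameter, 110 mm long, plus a steel nose 14 mm in diameter, 8 mm long at each end; about 0.3 kg. Origin on the axis at mid-length, x axis along it. Starts lying level in the rack, axis 60 mm above the table. It rolls freely on a slope.
- tag_red: Fixed red tag, 32 x 30 x 8 mm (x, y, z), on the ledge along the chute's +y side. Origin at the centre of its underside, 75 mm above the table; axes parallel to the chute's. The tags lie in a row along the chute, 39 mm apart, one beside each queue place: a cylinder resting there has its tag's chute x.
- tag_yellow: Fixed yellow tag, 32 x 30 x 8 mm (x, y, z), on the ledge along the chute's +y side. Origin at the centre of its underside, 75 mm above the table; axes parallel to the chute's. The ledge is 72 to 75 mm high, at chute y = 76 to 112 mm.
- tag_green: Fixed green tag, 32 x 30 x 8 mm (x, y, z), on the ledge along the chute's +y side. Origin at the centre of its underside, 75 mm above the table; axes parallel to the chute's. The chute's loading end, free for setting down, is x = +50 to +90 mm in the chute's frame.
- tag_blue: Fixed blue tag, 32 x 30 x 8 mm (x, y, z), on the ledge along the chute's +y side. Origin at the centre of its underside, 75 mm above the table; axes parallel to the chute's. A cylinder lying on the chute has its axis 20.4 mm straight above the rail tops; queued against the stop, the four axes rest at chute x = -105, -66, -27 and +12 mm.
- chute: Fixed sloped chute. Origin on the table under its centre, x up the slope, y across. Two rails with a 60 mm open gap between; rail tops are 60 mm + 0.2126 x above the table (12 deg), x from -125 (stop plate, 75 mm high) to +125 mm (lip, 106 mm high). Cheeks at y = +-71 mm rise 23 mm above the rails. Cylinders lie across it (along y), roll down to -x and queue against the stop.
- grease_jar: Loose brown glass jar with black cap, 44 mm in diameter, 65 mm tall, standing between the rack and the chute. Origin at the centre of its underside.

How it is judged:
By the outcome, as a careful person would: the job done as asked, in the order asked, and still so for the second after the job is handed in, with the robot touching nothing.
It also fails if it takes over 104 s, if anything falls off the work surface, if the arm or the gripper's body presses on something with over 40 N, if the wrist force passes 120 N, or if a joint passes its speed limit or range.

### The arm

A 6-joint arm with a two-finger parallel gripper is mounted at the origin on the work surface. World frame = base frame: x ahead of the robot, y to its left, z up, the work surface at z = 0. Lengths are in m, angles in rad, forces in N, time in s.
With the tool pointing down it reaches from about 0.35 to 0.85 m from the base axis. Payload 8.1 kg.
Tool frame: the origin (TCP) lies at the centre of the arm's flange, where the gripper is bolted on; the fingertips stand 186 mm ahead of it and the grasp point (between the pads) lies 167 mm ahead of it (robot.grasp_offset is the distance from the TCP to the grasp point, in m); z points along the fingers, y is the line along which they close (so a half turn about z gives the same grasp; the last joint's range is limited). The gripper opens to 93 mm and grips with 3 to 60 N. Pads are 15 mm wide; open, the fingers measure 128 mm over their backs; the gripper's body (75 mm by 188 mm) begins 65 mm behind the grasp point.
Start: joints at [-1.354, 0.13, 1.488, -0, 1.523, -0.085], TCP at [0.178, -0.573, 0.405] pointing down, gripper open.
Joint ranges: [-2.96, 2.96], [-0.89, 2.26], [0.02, 2.5], [-1.34, 4.48], [0, 2.73], [-2.66, 2.66]. Speed limits (rad/s): [2.39, 2.39, 2.79, 3.14, 3.14, 3.14].

### API

Orientations are given as a rotation vector (axis times angle).
In Python, from plant import robot gives the robot as it stands.
- The arm moves only by the tool drive_tool, never from a script. Its argument "moves" is one flat list of numbers, 7 for each row, row after row: the finger opening in mm, from 0 to 93, then the shift along the tool's x, y, z in mm, then the turn, a rotation vector about the tool's x, y, z in degrees. A call has 1 to 8 rows; each row shifts and turns the commanded pose from where the row before left it, along the tool's axes as they then stand; what a row does not reach is not made up. A row lasts 1/10 s, in which the tool goes at most 50 mm and 8.59 degrees, less where a joint would pass 70% of its speed; a pose out of reach is approached as far as the arm can. A call is refused whole if a number of a shift passes 50 or a number of a turn 8.59, either way. A call with a gripper value outside its range is refused whole. The fingers move at their own pace and stop on an object; "grip_force" is the grip in N (left out, the last holds). Time passes only in rows, so rows that do not move let the fingers close. It gives the time, the measured TCP pose, the force, the opening and the grip force at its end, in the units of the state.
- robot.read_state(): the state, without advancing time (a new reading comes with each control period).
- robot.read_camera(name): name is "scene" or "top" or "wrist"; returns a dict with "color" (420x560x3 uint8, red, green, blue), "depth" (420x560 float32, m along the optical axis (not along the pixel's ray), 0 where there is no reading), "mtx" (3x3 intrinsics, pixels), "dist_coeffs" ([k1, k2, p1, p2, k3] as OpenCV has them; the pictures are not rectified), "R" (3x3) and "t" (3): a world point X has camera coordinates R X + t. Camera axes: x right, y down, z forward; pixel columns grow to the right and rows downward; lengths in m; the calibration is good to about 2 mm. A picture is of the moment at which its call begins.
- robot.close_job(): hands the job in; it is judged then, once.
The state is a dict: "t": time; "q": joint angles; "dq": joint speeds; "joint_torque": joint torques, N m; "tool_pos": TCP position; "orientation": TCP orientation; "force": force on the tool from outside, world axes, zero at the start; "wrist_torque": the same for the moment, N m; "opening": finger opening in m; "gripper_force": force on a finger pad.
Only numpy, scipy, OpenCV 4.12 (cv2) and the standard library are available. Lean on these libraries where they do the work, as an engineer would, in place of code of your own. Each camera call takes 0.05 s, during which the arm holds its last target. There are 200 camera calls.

## Working session

There is one attempt and no reset: what is moved stays moved. The work goes in short steps, Python scripts to look and compute and a tool call to move; the robot and the scene stay as the last step left them, time stands still between calls to the robot, and variables do not carry over. Pictures are saved under pics/ and viewed, at most 14 in all, crops included, and the job is handed in when it is done.

Besides the shell and the picture viewer there is one more tool, called after "Request:" as a command line: name --argument value ..., lists and objects as JSON in quotes. drive_tool: Moves the arm, as the interface text tells. Its arguments: {"type":"object","properties":{"moves":{"type":"array","items":{"type":"number"}},"grip_force":{"type":"number"}},"required":["moves"]}

```bash
mkdir -p pics
python3 - <<'E'
from plant import robot
import cv2,numpy as np,pickle
ims=[]
for n in("top","scene"):
    c=robot.read_camera(n); pickle.dump(c,open(n+".pkl","wb")); 
    cv2.imwrite(f"pics/{n}0.png",c["color"][:,:,::-1]); print(n,c["mtx"].tolist(),c["dist_coeffs"],c["R"].round(3).tolist(),c["t"])
print(robot.read_state())
E
```

```text
top [[432.13555078060375, 0.0, 282.4415023261698], [0.0, 432.13555078060375, 215.65645039887013], [0.0, 0.0, 1.0]] [-0.0223052  0.         0.         0.         0.       ] [[-0.001, -1.0, 0.01], [-0.998, -0.0, -0.06], [0.06, -0.01, -0.998]] [-0.00143696  0.49135054  0.92131272]
scene [[410.57893263380663, 0.0, 284.7733866197984], [0.0, 410.57893263380663, 208.74406777811376], [0.0, 0.0, 1.0]] [-0.03413482  0.          0.          0.          0.        ] [[0.589, 0.808, 0.014], [0.564, -0.399, -0.722], [-0.578, 0.433, -0.691]] [-0.30159472 -0.24392167  1.18201558]
{'t': 0.1, 'q': array([-1.35440441e+00,  1.31078075e-01,  1.48912962e+00, -3.26049745e-06,
        1.52297300e+00, -8.53939326e-02]), 'dq': array([-0.00107996, -0.00253582, -0.00236769,  0.00093606, -0.00064648,
       -0.0006708 ]), 'joint_torque': array([ 2.08817197e-03, -5.61342716e+01, -4.93094230e+01,  7.71248317e-02,
        2.91444798e-02, -3.32510501e-05]), 'tool_pos': array([ 0.17831873, -0.5726904 ,  0.403819  ]), 'orientation': array([-3.10432904e+00, -4.72009332e-01,  1.68289948e-04]), 'force': array([-0.80344606, -0.56585295, -0.27508175]), 'wrist_torque': array([0.02757701, 0.02210974, 0.00478667]), 'gripper_force': 0.0, 'opening': 0.09324170056519494}
```

View pics/top0.png

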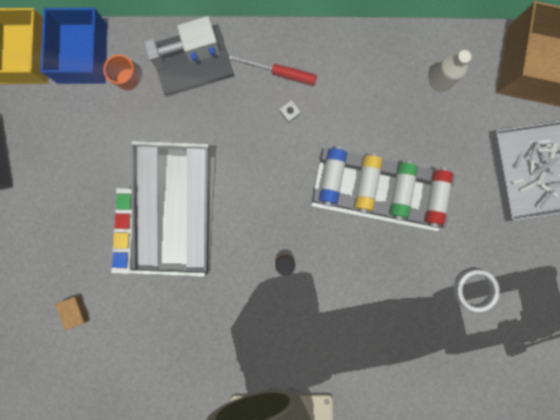

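View pics/scene0.png

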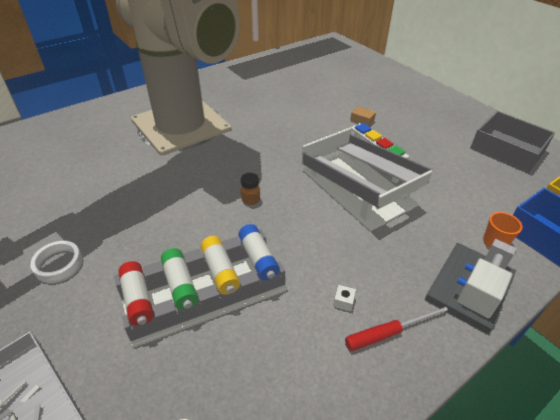

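The top view shows the chute at the left (cols 133–208, rows 143–273), with tags green, red, yellow, blue from row 202 down to 260. The rack cylinders are blue, yellow, green and red at cols 333, 369, 404 and 440. The jar is at (285,263). Going by the scene view, I expect the tag row to run to the chute's low end, so the order is probably blue, yellow, red, green. I'll check this by measuring.

```bash
cat > h.py <<'E'
import cv2,numpy as np,pickle
from scipy.spatial.transform import Rotation as Ro
def ray(c,uv,z):
    p=cv2.undistortPoints(np.array([[uv]],float),c["mtx"],c["dist_coeffs"])[0,0]
    C=-c["R"].T@c["t"]; d=c["R"].T@np.array([p[0],p[1],1]); return C+d*(z-C[2])/d[2]
def blobs(c,col,amin=15):
    h=cv2.cvtColor(c["color"],cv2.COLOR_RGB2HSV); H,S,V=cv2.split(h)
    r={"red":(H<8)|(H>172),"yellow":(H>17)&(H<32),"green":(H>45)&(H<80),"blue":(H>105)&(H<125)}[col]
    m=(r&(S>120)&(V>60)).astype(np.uint8)
    n,_,st,ce=cv2.connectedComponentsWithStats(m)
    return [(st[i,4],ce[i]) for i in range(1,n) if st[i,4]>=amin]
E
python3 - <<'E'
from h import *
c=pickle.load(open("top.pkl","rb")); print("cam",-c["R"].T@c["t"])
T=[]
for col in("blue","yellow","red","green"):
    b=[x for x in blobs(c,col) if 105<x[1][1]<290]
    tag=[x for x in b if x[1][0]<140]; caps=sorted([x for x in b if 310<x[1][0]<460],key=lambda x:x[1][1])
    t=ray(c,tag[0][1],.083); T.append(t)
    P=[ray(c,x[1],.068) for x in caps]
    print(col,"tag",t.round(4),[x[0] for x in b],"caps",[p.round(4) for p in P])
    if len(P)==2:
        d=P[0]-P[1]; print("  mid",((P[0]+P[1])/2).round(4),"len",np.hypot(*d[:2]).round(4),"yaw",np.degrees(np.arctan2(d[1],d[0])).round(1))
T=np.array(T); d=np.polyfit([-105,-66,-27,12],T[:,:2]*1000,1); print("tagfit slope/mm",d[0],"len",np.hypot(*d[0]),"tag at chute x=0",d[1])
# chute depth along centre: z profile
yaw=np.arctan2(d[0][1],d[0][0]); ux=np.array([np.cos(yaw),np.sin(yaw)]); uy=np.array([-ux[1],ux[0]])
O=d[1]/1000-.094*uy; print("yaw",np.degrees(yaw),"origin",O)
vv,uu=np.mgrid[130:290,110:225]
p=cv2.undistortPoints(np.stack([uu,vv],-1).reshape(-1,1,2).astype(float),c["mtx"],c["dist_coeffs"])[:,0]
Z=c["depth"][vv,uu].ravel(); W=(np.c_[p*Z[:,None],Z]-c["t"])@c["R"]
L=np.c_[(W[:,:2]-O)@np.c_[ux,uy],W[:,2]]; k=Z>0
r=k&(abs(L[:,0])<.115)&(abs(abs(L[:,1])-.05)<.012); print("rail fit z=a x+b",np.polyfit(L[r,0],L[r,2],1))
hi=k&(L[:,2]>.055); 
for n in(0,1): print("extent",np.percentile(L[hi,n],[1,99]))
E
```

```text
cam [0.43477134 0.0078263  0.94929298]
blue tag [0.3993 0.3243 0.083 ] [np.int32(156), np.int32(183), np.int32(187)] caps [array([ 0.6157, -0.1136,  0.068 ]), array([ 0.529 , -0.0961,  0.068 ])]
  mid [ 0.5724 -0.1049  0.068 ] len 0.0884 yaw -11.4
yellow tag [0.4384 0.323  0.083 ] [np.int32(170), np.int32(190), np.int32(204)] caps [array([ 0.601 , -0.1867,  0.068 ]), array([ 0.5146, -0.1693,  0.068 ])]
  mid [ 0.5578 -0.178   0.068 ] len 0.0881 yaw -11.4
red tag [0.4772 0.3218 0.083 ] [np.int32(163), np.int32(192), np.int32(191)] caps [array([ 0.5714, -0.3329,  0.068 ]), array([ 0.4849, -0.3154,  0.068 ])]
  mid [ 0.5281 -0.3242  0.068 ] len 0.0882 yaw -11.4
green tag [0.5153 0.3202 0.083 ] [np.int32(92), np.int32(132), np.int32(113)] caps [array([ 0.5856, -0.2628,  0.068 ]), array([ 0.4992, -0.2449,  0.068 ])]
  mid [ 0.5424 -0.2539  0.068 ] len 0.0882 yaw -11.7
tagfit slope/mm [ 0.99240438 -0.03443248] len 0.9930015343283976 tag at chute x=0 [503.69529502 320.71279889]
yaw -1.9871381285690601 origin [0.50043583 0.22676933]
rail fit z=a x+b [0.15597191 0.05343885]
extent [-0.12975311  0.12995248]
extent [-0.07543664  0.10813571]
```

Measured cylinder spacing is 74.5 mm and tag pitch 38.7 mm, and the chute rises toward +x. That confirms the order: blue, yellow, red, green. Next is a planner that prints tool-frame rows.

```bash
cat > plan.py <<'E'
import sys,numpy as np
from scipy.spatial.transform import Rotation as Ro
from plant import robot
def down(psi): p=np.radians(psi)/2; return Ro.from_rotvec(np.pi*np.array([np.cos(p),np.sin(p),0]))
def plan(wps,op):
    """wps: list of (grasp xyz m, psi deg, max mm per row); prints tool-frame rows"""
    s=robot.read_state(); p=s["tool_pos"]*1000; R=Ro.from_rotvec(s["orientation"])
    print("t",round(s["t"],2),"q",s["q"].round(2),"open",round(s["opening"]*1000,1),"F",s["force"].round(1),"grasp",(p-[0,0,167]).round(1))
    for g,psi,mx in wps:
        T=np.array(g)*1000+[0,0,167]; D=down(psi)
        n=int(max(1,np.ceil(np.linalg.norm(T-p)/mx),np.ceil(np.degrees((R.inv()*D).magnitude())/8.5)))
        for k in range(n):
            f=1/(n-k); dr=(R.inv()*D).as_rotvec(degrees=True)*f
            d=np.round(R.inv().apply((T-p)*f)).clip(-50,50); dr=np.round(dr,1)
            print(",".join(f"{v:g}" for v in [op,*(d+0.),*(dr+0.)]))
            p=p+R.apply(d); R=R*Ro.from_rotvec(dr,degrees=True)
        print("--")
E
python3 - <<'E'
from plan import *
plan([((.572,-.105,.15),-11.4,46)],58)
E
```

```text
t 0.1 q [-1.35  0.13  1.49 -0.    1.52 -0.09] open 93.2 F [-0.8 -0.6 -0.3] grasp [ 178.3 -572.7  236.8]
58,37,-24,6,0,0,2
58,36,-25,6,0,0,2.1
58,35,-26,6,0,0,2
58,34,-27,6,0,0,2.1
58,33,-29,6,0,0,2
58,32,-30,6,0,0,2.1
58,31,-31,6,0,0,2
58,30,-32,6,0,0,2.1
58,29,-33,7,0,0,2
58,27,-34,6,0,0,2.1
58,26,-35,7,0,0,2
58,25,-35,6,0,0,2.1
58,24,-36,7,0,0,2
58,22,-37,6,-0.1,0,2.1
--
```

Request:
drive_tool --moves '[58, 37, -24, 6, 0, 0, 2, 58, 36, -25, 6, 0, 0, 2.1, 58, 35, -26, 6, 0, 0, 2, 58, 34, -27, 6, 0, 0, 2.1, 58, 33, -29, 6, 0, 0, 2, 58, 32, -30, 6, 0, 0, 2.1, 58, 31, -31, 6, 0, 0, 2]' --grip_force 25

```text
t: 0.8
tool_pos: [0.3759, -0.3362, 0.3622]
orientation: [-3.14, -0.079, 0.0]
force: [0.2, 0.4, -0.2]
opening: 0.0579
gripper_force: 0.0
```

Request:
drive_tool --moves '[58, 30, -32, 6, 0, 0, 2.1, 58, 29, -33, 7, 0, 0, 2, 58, 27, -34, 6, 0, 0, 2.1, 58, 26, -35, 7, 0, 0, 2, 58, 25, -35, 6, 0, 0, 2.1, 58, 24, -36, 7, 0, 0, 2, 58, 22, -37, 6, 0, 0, 2.1, 58, 0, 0, 0, 0, 0, 0]'

```text
t: 1.6
tool_pos: [0.5733, -0.1016, 0.316]
orientation: [-3.125, 0.307, 0.003]
force: [-0.1, 0.2, 1.0]
opening: 0.0582
gripper_force: 0.0
```

Run:
```python
from plan import *; import cv2; from h import *
c=robot.read_camera("wrist"); cv2.imwrite("pics/w1.png",c["color"][:,:,::-1])
print("cam",(-c["R"].T@c["t"]).round(3))
for col in("blue","yellow"):
    for a,ce in blobs(c,col,200): print(col,a,ce.round(),ray(c,ce,.07).round(4))
plan([((.572,-.105,.06),-11.4,30)],58)
```

```text
cam [ 0.651 -0.116  0.295]
blue 2710 [289. 161.] [ 0.6146 -0.1141  0.07  ]
blue 1753 [288. 294.] [ 0.527  -0.0965  0.07  ]
yellow 2737 [408. 162.] [ 0.6004 -0.1848  0.07  ]
yellow 586 [409. 288.] [ 0.5146 -0.1776  0.07  ]
yellow 964 [138. 351.] [0.5006 0.0199 0.07  ]
yellow 959 [423. 351.] [ 0.4604 -0.1838  0.07  ]
yellow 4877 [417. 411.] [ 0.4032 -0.1762  0.07  ]
t 1.65 q [-0.27  0.14  1.64  0.    1.36  1.5 ] open 58.3 F [ 0.8  0.2 -0.3] grasp [ 572.4 -103.4  149.3]
58,0,1,30,0,0,0.1
58,0,0,30,0,0.1,0.1
58,0,1,29,0,0,0
--
```

View pics/w1.png

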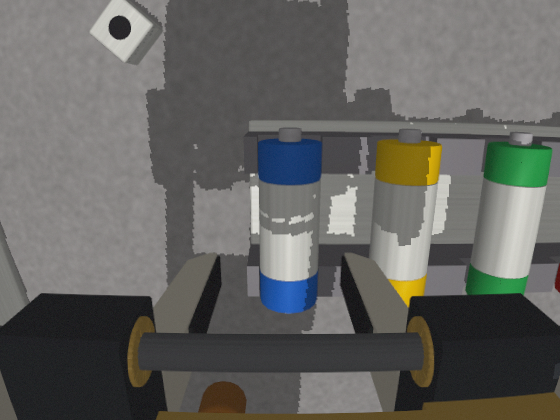

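The wrist view shows blue at cols 258–320, rows 140–310, centred between the fingers, with yellow clear of the right finger at col 376. Blue's position agrees with the top view to 1 mm. I'll descend and grip.

Request:
drive_tool --moves '[58, 0, 1, 30, 0, 0, 0, 58, 0, 0, 30, 0, 0, 0, 58, 0, 0, 29, 0, 0, 0, 58, 0, 0, 0, 0, 0, 0, 30, 0, 0, 0, 0, 0, 0, 30, 0, 0, 0, 0, 0, 0, 30, 0, 0, 0, 0, 0, 0]'

```text
t: 2.35
tool_pos: [0.5724, -0.1072, 0.2311]
orientation: [3.125, -0.313, 0.006]
force: [0.6, -0.8, 2.2]
opening: 0.0394
gripper_force: 25.0
```

Request:
drive_tool --moves '[30, 0, 0, 0, 0, 0, 0, 30, 0, 0, -20, 0, 0, 0, 30, 0, 0, -30, 0, 0, 0, 30, 0, 0, -40, 0, 0, 0, 30, 0, 0, -20, 0, 0, 0, 30, 0, 0, 0, 0, 0, 0]'

```text
t: 2.95
tool_pos: [0.5727, -0.107, 0.3434]
orientation: [3.125, -0.312, 0.012]
force: [1.0, 0.0, -2.9]
opening: 0.0397
gripper_force: 25.0
```

Run:
```python
from plan import *
plan([((.570,.2245,.165),88,35)],30)
```

```text
t 2.95 q [-0.27  0.12  1.62 -0.    1.4   1.5 ] open 39.7 F [ 1.   0.  -2.9] grasp [ 572.7 -107.   176.4]
30,-6,-27,1,0,0,-8.3
30,-2,-28,1,0,0,-8.3
30,2,-27,1,0,0,-8.3
30,6,-27,1,0,0,-8.3
30,10,-26,1,0.1,0,-8.3
30,14,-24,1,0.1,0,-8.3
30,17,-22,1,0,0,-8.3
30,20,-19,1,0.1,0,-8.3
30,23,-16,1,0,0,-8.2
30,24,-12,1,0.1,-0.1,-8.3
30,26,-9,1,0.1,0,-8.2
30,27,-5,0,0,-0.1,-8.3
--
```

Request:
drive_tool --moves '[30, -6, -27, 1, 0, 0, -8.3, 30, -2, -28, 1, 0, 0, -8.3, 30, 2, -27, 1, 0, 0, -8.3, 30, 6, -27, 1, 0, 0, -8.3, 30, 10, -26, 1, 0, 0, -8.3, 30, 14, -24, 1, 0.1, 0, -8.3, 30, 17, -22, 1, 0, 0, -8.3]'

```text
t: 3.65
tool_pos: [0.5681, 0.0883, 0.3295]
orientation: [-2.878, -1.253, 0.005]
force: [-0.2, -0.8, -2.8]
opening: 0.0394
gripper_force: 25.0
```

Request:
drive_tool --moves '[30, 20, -19, 1, 0.1, 0, -8.3, 30, 23, -16, 1, 0, 0, -8.2, 30, 24, -12, 1, 0.1, 0, -8.3, 30, 26, -9, 1, 0.1, 0, -8.2, 30, 27, -5, 0, 0, 0, -8.3, 30, 0, 0, 0, 0, 0, 0, 30, 0, 0, 0, 0, 0, 0]'

```text
t: 4.35
tool_pos: [0.5679, 0.2249, 0.3261]
orientation: [-2.255, -2.177, 0.007]
force: [0.2, -0.3, -3.7]
opening: 0.0392
gripper_force: 25.0
```

Run:
```python
from plan import *; import cv2; from h import *
c=robot.read_camera("wrist"); cv2.imwrite("pics/w2.png",c["color"][:,:,::-1])
c=robot.read_camera("scene"); cv2.imwrite("pics/s2.png",c["color"][60:280,230:500,::-1].repeat(2,0).repeat(2,1))
plan([((.570,.2245,.097),88,25)],30)
```

```text
t 4.45 q [0.29 0.21 1.54 0.   1.39 0.33] open 39.4 F [ 0.9 -0.5 -2. ] grasp [568.4 223.9 159.9]
30,0,1,21,-0.1,0,0
30,0,1,21,-0.2,-0.1,-0.1
30,1,0,21,-0.1,0,0
--
```

View pics/w2.png

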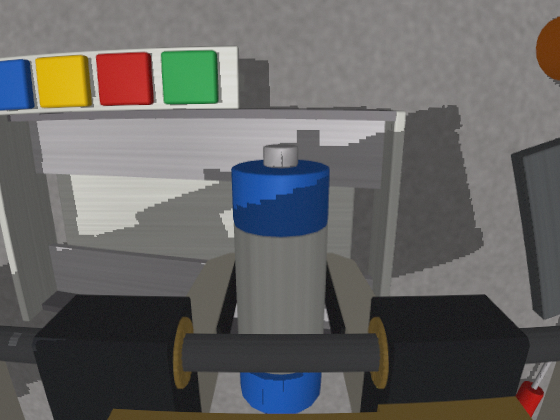

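View pics/s2.png

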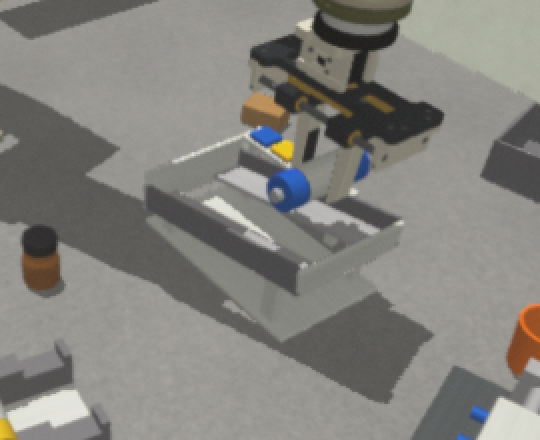

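Blue is aligned across the chute between the cheeks (wrist view cols 233–328). The low end is at the stop by the blue tag (col 10), and green is the uppermost tag. I'll lower and release.

Request:
drive_tool --moves '[30, 0, 1, 21, 0, 0, 0, 30, 0, 1, 21, -0.2, 0, 0, 30, 0, 0, 15, -0.1, 0, 0, 30, 0, 0, 6, 0, 0, 0, 30, 0, 0, 0, 0, 0, 0, 30, 0, 0, 0, 0, 0, 0]'

```text
t: 5.05
tool_pos: [0.5703, 0.2242, 0.2656]
orientation: [-2.259, -2.179, -0.002]
force: [-3.9, -2.1, 1.7]
opening: 0.0393
gripper_force: 25.0
```

Request:
drive_tool --moves '[46, 0, 0, 0, 0, 0, 0, 50, 0, 0, 0, 0, 0, 0, 50, 0, 0, 0, 0, 0, 0, 50, 0, 0, -15, 0, 0, 0, 50, 0, 0, -25, 0, 0, 0, 50, 0, 0, -25, 0, 0, 0, 50, 0, 0, -25, 0, 0, 0, 58, 0, 0, 0, 0, 0, 0]'

```text
t: 5.85
tool_pos: [0.5718, 0.225, 0.3615]
orientation: [2.259, 2.181, 0.016]
force: [0.4, -0.2, 0.6]
opening: 0.0543
gripper_force: 0.0
```

Run:
```python
from plan import *; import cv2; from h import *
c=robot.read_camera("wrist"); cv2.imwrite("pics/w3.png",c["color"][:,:,::-1])
plan([((.5572,-.178,.15),168.6,42),((.5572,-.178,.06),168.6,30)],58)
```

```text
t 5.9 q [0.29 0.19 1.51 0.   1.44 0.32] open 56.2 F [-0.2 -0.3 -0.7] grasp [571.3 224.8 191.9]
58,-40,0,4,0,0,-8.1
58,-40,-6,4,0.1,0,-8.1
58,-39,-11,4,0,0,-8.1
58,-37,-17,4,0.1,0,-8
58,-34,-21,4,0,0,-8.1
58,-31,-26,4,0.1,0,-8
58,-27,-30,4,0,0,-8.1
58,-22,-34,4,0.1,0,-8
58,-17,-36,4,0,0,-8.1
58,-12,-39,4,0.1,0,-8
--
58,0,0,23,0,0,0
58,0,0,22,0,0,0
58,0,0,23,0,0,0
58,0,0,22,0,0,0
--
```

View pics/w3.png

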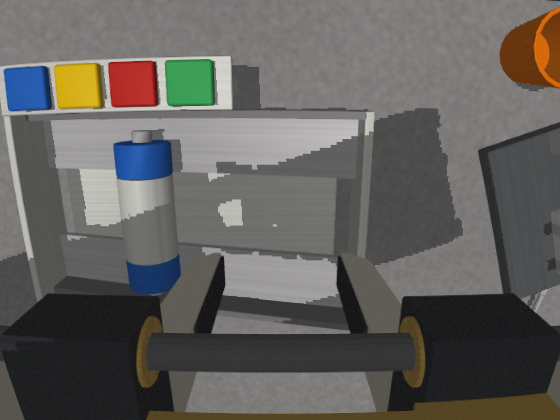

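Blue is rolling straight down the rails (cols 115–180). Next is yellow.

Request:
drive_tool --moves '[58, -40, 0, 4, 0, 0, -8.1, 58, -40, -6, 4, 0.1, 0, -8.1, 58, -39, -11, 4, 0, 0, -8.1, 58, -37, -17, 4, 0.1, 0, -8, 58, -34, -21, 4, 0, 0, -8.1, 58, -31, -26, 4, 0.1, 0, -8]'

```text
t: 6.5
tool_pos: [0.5617, -0.0189, 0.3293]
orientation: [-1.156, -2.914, 0.002]
force: [0.7, -0.3, -0.2]
opening: 0.058
gripper_force: 0.0
```

Request:
drive_tool --moves '[58, -27, -30, 4, 0, 0, -8.1, 58, -22, -34, 4, 0.1, 0, -8, 58, -17, -36, 4, 0, 0, -8.1, 58, -12, -39, 4, 0.1, 0, -8, 58, 0, 0, 0, 0, 0, 0, 58, 0, 0, 0, 0, 0, 0]'

```text
t: 7.1
tool_pos: [0.5555, -0.1794, 0.3133]
orientation: [-0.318, -3.118, 0.003]
force: [-0.2, 0.1, 0.7]
opening: 0.0577
gripper_force: 0.0
```

Run:
```python
from plan import *; import cv2; from h import *
c=robot.read_camera("scene"); cv2.imwrite("pics/s3.png",c["color"][60:420,100:500,::-1].repeat(1,0))
plan([((.5572,-.178,.06),168.6,30)],58)
```

```text
t 7.15 q [-0.4   0.15  1.64 -0.    1.36 -1.77] open 57.7 F [ 0.6  0.1 -0. ] grasp [ 555.8 -178.5  146.6]
58,-1,0,29,0,-0.1,-0.1
58,0,0,29,-0.1,-0.2,0
58,-1,1,29,0,-0.1,-0.1
--
```

View pics/s3.png

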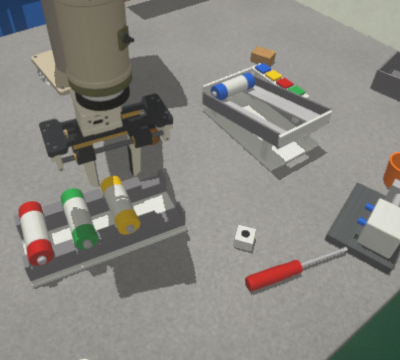

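Blue is at rest against the stop beside the blue tag (235,85). The gripper is over yellow, so I'll pick it.

Request:
drive_tool --moves '[58, -1, 0, 29, 0, 0, 0, 58, 0, 0, 29, 0, -0.2, 0, 58, 0, 0, 28, 0, -0.1, 0, 58, 0, 0, 0, 0, 0, 0, 30, 0, 0, 0, 0, 0, 0, 30, 0, 0, 0, 0, 0, 0, 30, 0, 0, 0, 0, 0, 0, 30, 0, 0, 0, 0, 0, 0]'

```text
t: 7.95
tool_pos: [0.5576, -0.1793, 0.2306]
orientation: [0.312, 3.124, -0.006]
force: [-0.8, 0.7, 6.7]
opening: 0.0388
gripper_force: 25.0
```

Request:
drive_tool --moves '[30, 0, 0, -20, 0, 0, 0, 30, 0, 0, -30, 0, 0, 0, 30, 0, 0, -40, 0, 0, 0, 30, 0, 0, -20, 0, 0, 0, 30, 0, 0, 0, 0, 0, 0]'

```text
t: 8.45
tool_pos: [0.5578, -0.1794, 0.3428]
orientation: [0.312, 3.12, -0.008]
force: [0.5, -0.3, -4.0]
opening: 0.0394
gripper_force: 25.0
```

Run:
```python
from plan import *
plan([((.570,.2245,.165),88,42)],30)
```

```text
t 8.45 q [-0.4   0.13  1.61 -0.    1.4  -1.77] open 39.4 F [ 0.5 -0.3 -4. ] grasp [ 557.8 -179.4  175.8]
30,7,40,1,0,0,8.1
30,12,38,1,0,0.1,8.1
30,18,36,1,0,0,8
30,23,34,1,0,0.1,8.1
30,27,30,1,0,0,8
30,31,26,1,0,0.1,8.1
30,34,21,1,0,0,8
30,37,17,1,0,0.1,8.1
30,39,11,1,0,0,8
30,40,6,0,0.1,0.1,8.1
--
```

Request:
drive_tool --moves '[30, 7, 40, 1, 0, 0, 8.1, 30, 12, 38, 1, 0, 0.1, 8.1, 30, 18, 36, 1, 0, 0, 8, 30, 23, 34, 1, 0, 0.1, 8.1, 30, 27, 30, 1, 0, 0, 8]'

```text
t: 8.95
tool_pos: [0.5612, 0.0247, 0.3304]
orientation: [-1.376, -2.817, 0.006]
force: [1.0, -0.7, -4.5]
opening: 0.0393
gripper_force: 25.0
```

Request:
drive_tool --moves '[30, 31, 26, 1, 0, 0.1, 8.1, 30, 34, 21, 1, 0, 0, 8, 30, 37, 17, 1, 0, 0.1, 8.1, 30, 39, 11, 1, 0, 0, 8, 30, 40, 6, 0, 0.1, 0.1, 8.1, 30, 0, 0, 0, 0, 0, 0, 30, 0, 0, 0, 0, 0, 0, 30, 0, 0, 0, 0, 0, 0]'

```text
t: 9.75
tool_pos: [0.5687, 0.2244, 0.3273]
orientation: [-2.253, -2.177, 0.009]
force: [0.3, -0.4, -4.9]
opening: 0.0396
gripper_force: 25.0
```

Run:
```python
from plan import *
plan([((.570,.2245,.097),88,25)],30)
```

```text
t 9.75 q [0.29 0.21 1.54 0.01 1.4  0.32] open 39.6 F [ 0.3 -0.4 -4.9] grasp [568.7 224.4 160.3]
30,0,1,21,-0.2,0,0
30,0,0,21,-0.2,-0.1,0
30,0,1,21,-0.2,0,0
--
```

Request:
drive_tool --moves '[30, 0, 1, 21, -0.2, 0, 0, 30, 0, 0, 21, -0.2, 0, 0, 30, 0, 0, 15, 0, 0, 0, 30, 0, 0, 6, 0, 0, 0, 30, 0, 0, 0, 0, 0, 0, 30, 0, 0, 0, 0, 0, 0]'

```text
t: 10.35
tool_pos: [0.5701, 0.2249, 0.2663]
orientation: [-2.259, -2.18, -0.004]
force: [0.5, -0.2, -4.4]
opening: 0.0394
gripper_force: 25.0
```

Request:
drive_tool --moves '[46, 0, 0, 0, 0, 0, 0, 50, 0, 0, 0, 0, 0, 0, 50, 0, 0, 0, 0, 0, 0, 50, 0, 0, -15, 0, 0, 0, 50, 0, 0, -25, 0, 0, 0, 50, 0, 0, -25, 0, 0, 0, 50, 0, 0, -25, 0, 0, 0, 58, 0, 0, 0, 0, 0, 0]'

```text
t: 11.15
tool_pos: [0.5712, 0.2255, 0.3625]
orientation: [2.259, 2.181, 0.016]
force: [0.3, -0.3, 0.4]
opening: 0.0545
gripper_force: 0.0
```

Run:
```python
from plan import *
plan([((.528,-.3245,.15),168.6,44)],58)
```

```text
t 11.15 q [0.29 0.19 1.5  0.   1.44 0.33] open 54.5 F [ 0.3 -0.3  0.4] grasp [571.2 225.5 195.5]
58,-42,-2,3,0,0,-6.2
58,-42,-6,3,0.1,0,-6.2
58,-41,-11,3,0,0,-6.2
58,-40,-15,3,0.1,0,-6.2
58,-38,-20,3,0,0,-6.2
58,-35,-23,3,0.1,0,-6.2
58,-33,-27,4,0,0,-6.2
58,-29,-31,3,0.1,0,-6.2
58,-26,-34,4,0,0,-6.2
58,-22,-36,3,0.1,0,-6.2
58,-18,-38,4,0,0,-6.2
58,-14,-40,4,0.1,0,-6.2
58,-10,-42,3,0,0,-6.2
--
```

Request:
drive_tool --moves '[58, -42, -2, 3, 0, 0, -6.2, 58, -42, -6, 3, 0.1, 0, -6.2, 58, -41, -11, 3, 0, 0, -6.2, 58, -40, -15, 3, 0.1, 0, -6.2, 58, -38, -20, 3, 0, 0, -6.2, 58, -35, -23, 3, 0.1, 0, -6.2, 58, -33, -27, 4, 0, 0, -6.2]'

```text
t: 11.85
tool_pos: [0.5467, -0.0727, 0.3335]
orientation: [-1.284, -2.862, 0.001]
force: [-0.2, -0.4, 1.1]
opening: 0.0579
gripper_force: 0.0
```

Request:
drive_tool --moves '[58, -29, -31, 3, 0.1, 0, -6.2, 58, -26, -34, 4, 0, 0, -6.2, 58, -22, -36, 3, 0.1, 0, -6.2, 58, -18, -38, 4, 0, 0, -6.2, 58, -14, -40, 4, 0.1, 0, -6.2, 58, -10, -42, 3, 0, 0, -6.2, 58, 0, 0, 0, 0, 0, 0, 58, 0, 0, 0, 0, 0, 0]'

```text
t: 12.65
tool_pos: [0.5253, -0.3261, 0.3121]
orientation: [-0.316, -3.117, 0.005]
force: [0.6, -0.6, 0.2]
opening: 0.058
gripper_force: 0.0
```

Run:
```python
from plan import *; import cv2; from h import *
c=robot.read_camera("top"); cv2.imwrite("pics/t4.png",c["color"][100:300,90:470,::-1].repeat(2,0).repeat(2,1))
c=robot.read_camera("wrist")
for a,ce in blobs(c,"red",800): print(a,ce.round(),ray(c,ce,.07).round(4))
plan([((.528,-.3245,.06),168.6,30)],58)
```

```text
2777 [279. 169.] [ 0.4845 -0.3177  0.07  ]
1782 [280. 302.] [ 0.5718 -0.3352  0.07  ]
t 12.75 q [-0.63  0.24  1.54 -0.01  1.37 -2.  ] open 58.0 F [-0.3  0.6 -0.6] grasp [ 525.9 -324.5  145.4]
58,-1,0,28,-0.1,-0.1,0
58,-1,0,29,-0.1,-0.2,0
58,-1,1,28,0,-0.1,0
--
```

View pics/t4.png

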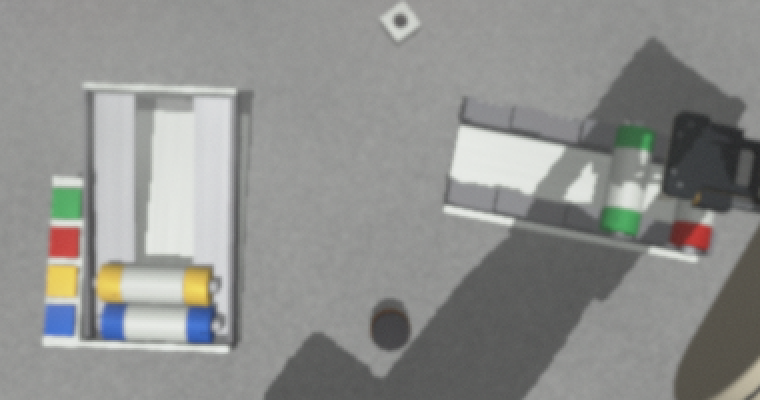

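Blue (160,323) and yellow (155,285) are queued beside their tags, and the jar (390,325) hasn't moved. Now picking red.

Request:
drive_tool --moves '[58, -1, 0, 28, 0, -0.1, 0, 58, -1, 0, 29, -0.1, -0.2, 0, 58, 0, 0, 27, 0, -0.1, 0, 58, 0, 0, 0, 0, 0, 0, 30, 0, 0, 0, 0, 0, 0, 30, 0, 0, 0, 0, 0, 0, 30, 0, 0, 0, 0, 0, 0, 30, 0, 0, 0, 0, 0, 0]'

```text
t: 13.55
tool_pos: [0.5281, -0.3263, 0.2308]
orientation: [0.312, 3.124, -0.006]
force: [0.4, 1.9, 6.9]
opening: 0.0397
gripper_force: 25.0
```

Request:
drive_tool --moves '[30, 0, 0, -20, 0, 0, 0, 30, 0, 0, -30, 0, 0, 0, 30, 0, 0, -40, 0, 0, 0, 30, 0, 0, -20, 0, 0, 0, 30, 0, 0, 0, 0, 0, 0]'

```text
t: 14.05
tool_pos: [0.5283, -0.3264, 0.3433]
orientation: [0.312, 3.12, -0.01]
force: [0.4, -1.0, -1.6]
opening: 0.0394
gripper_force: 25.0
```

Run:
```python
from plan import *
plan([((.570,.2245,.165),88,44)],30)
```

```text
t 14.05 q [-0.64  0.22  1.5  -0.    1.41 -2.01] open 39.4 F [ 0.4 -1.  -1.6] grasp [ 528.3 -326.4  176.3]
30,5,42,1,0,0,6.2
30,10,41,1,0,0,6.2
30,14,40,1,0,0,6.2
30,18,38,0,0,0.1,6.2
30,23,36,1,0,0,6.2
30,26,34,1,0,0.1,6.2
30,30,30,0,0,0,6.2
30,33,27,1,0,0.1,6.2
30,36,23,1,0,0,6.2
30,38,20,0,0,0.1,6.2
30,40,15,1,0,0,6.2
30,41,11,0,0,0.1,6.2
30,42,7,1,0,0,6.2
--
```

Request:
drive_tool --moves '[30, 5, 42, 1, 0, 0, 6.2, 30, 10, 41, 1, 0, 0, 6.2, 30, 14, 40, 1, 0, 0, 6.2, 30, 18, 38, 0, 0, 0.1, 6.2, 30, 23, 36, 1, 0, 0, 6.2, 30, 26, 34, 1, 0, 0.1, 6.2, 30, 30, 30, 0, 0, 0, 6.2]'

```text
t: 14.75
tool_pos: [0.5486, -0.0279, 0.3307]
orientation: [-1.45, -2.78, 0.004]
force: [0.4, -0.4, -2.3]
opening: 0.0395
gripper_force: 25.0
```

Request:
drive_tool --moves '[30, 33, 27, 1, 0, 0.1, 6.2, 30, 36, 23, 1, 0, 0, 6.2, 30, 38, 20, 0, 0, 0.1, 6.2, 30, 40, 15, 1, 0, 0, 6.2, 30, 41, 11, 0, 0, 0.1, 6.2, 30, 42, 7, 1, 0, 0, 6.2, 30, 0, 0, 0, 0, 0, 0, 30, 0, 0, 0, 0, 0, 0]'

```text
t: 15.55
tool_pos: [0.5684, 0.2265, 0.327]
orientation: [-2.251, -2.18, 0.006]
force: [0.3, -1.1, -2.3]
opening: 0.0394
gripper_force: 25.0
```

Run:
```python
from plan import *
plan([((.570,.2245,.097),88,25)],30)
```

```text
t 15.55 q [0.29 0.21 1.54 0.01 1.4  0.32] open 39.4 F [ 0.3 -1.1 -2.3] grasp [568.4 226.5 160. ]
30,-1,1,21,-0.2,-0.1,0.1
30,-1,1,21,-0.1,0,0
30,0,0,21,-0.2,-0.1,0.1
--
```

Request:
drive_tool --moves '[30, -1, 1, 21, -0.2, 0, 0.1, 30, -1, 0, 21, -0.1, 0, 0, 30, 0, 0, 15, -0.1, 0, 0, 30, 0, 0, 6, 0, 0, 0, 30, 0, 0, 0, 0, 0, 0, 30, 0, 0, 0, 0, 0, 0]'

```text
t: 16.15
tool_pos: [0.5701, 0.2233, 0.2663]
orientation: [-2.261, -2.178, -0.007]
force: [0.2, -0.4, -2.8]
opening: 0.0395
gripper_force: 25.0
```

Request:
drive_tool --moves '[46, 0, 0, 0, 0, 0, 0, 50, 0, 0, 0, 0, 0, 0, 50, 0, 0, 0, 0, 0, 0, 50, 0, 0, -15, 0, 0, 0, 50, 0, 0, -25, 0, 0, 0, 50, 0, 0, -25, 0, 0, 0, 50, 0, 0, -25, 0, 0, 0, 58, 0, 0, 0, 0, 0, 0]'

```text
t: 16.95
tool_pos: [0.5711, 0.224, 0.3627]
orientation: [2.26, 2.179, 0.019]
force: [0.4, -0.0, 0.6]
opening: 0.0543
gripper_force: 0.0
```

Run:
```python
from plan import *
plan([((.5424,-.2535,.15),168.6,44)],58)
```

```text
t 16.95 q [0.29 0.18 1.51 0.   1.44 0.33] open 54.3 F [ 0.4 -0.   0.6] grasp [571.1 224.  195.7]
58,-44,-1,4,0.1,0,-7.3
58,-43,-7,4,0.1,0,-7.3
58,-42,-12,4,0.1,0,-7.3
58,-40,-17,4,0.1,0,-7.3
58,-37,-22,4,0.1,0,-7.4
58,-34,-27,4,0,0,-7.3
58,-31,-31,4,0.1,0,-7.4
58,-26,-34,4,0,0,-7.3
58,-22,-38,4,0.1,0,-7.4
58,-17,-40,4,0,0,-7.3
58,-12,-42,3,0.1,0,-7.4
--
```

Request:
drive_tool --moves '[58, -44, -1, 4, 0.1, 0, -7.3, 58, -43, -7, 4, 0.1, 0, -7.3, 58, -42, -12, 4, 0.1, 0, -7.3, 58, -40, -17, 4, 0.1, 0, -7.3, 58, -37, -22, 4, 0.1, 0, -7.4, 58, -34, -27, 4, 0, 0, -7.3]'

```text
t: 17.55
tool_pos: [0.5527, -0.0386, 0.3314]
orientation: [-1.272, -2.865, 0.001]
force: [-0.1, 0.2, 0.7]
opening: 0.0582
gripper_force: 0.0
```

Request:
drive_tool --moves '[58, -31, -31, 4, 0.1, 0, -7.4, 58, -26, -34, 4, 0, 0, -7.3, 58, -22, -38, 4, 0.1, 0, -7.4, 58, -17, -40, 4, 0, 0, -7.3, 58, -12, -42, 3, 0.1, 0, -7.4, 58, 0, 0, 0, 0, 0, 0, 58, 0, 0, 0, 0, 0, 0]'

```text
t: 18.25
tool_pos: [0.5405, -0.2552, 0.3121]
orientation: [-0.317, -3.116, 0.004]
force: [0.5, 0.7, 0.8]
opening: 0.0579
gripper_force: 0.0
```

Run:
```python
from plan import *; import cv2; from h import *
c=robot.read_camera("top"); cv2.imwrite("pics/t5.png",c["color"][100:300,90:470,::-1].repeat(2,0).repeat(2,1))
c=robot.read_camera("wrist")
for a,ce in blobs(c,"green",800): print(a,ce.round(),ray(c,ce,.07).round(4))
plan([((.5424,-.2535,.06),168.6,30)],58)
```

```text
2713 [283. 168.] [ 0.4992 -0.2443  0.07  ]
1740 [283. 302.] [ 0.5865 -0.2617  0.07  ]
t 18.35 q [-0.52  0.19  1.6  -0.01  1.37 -1.89] open 57.5 F [ 0.6  0.  -1.1] grasp [ 541.  -253.5  145.4]
58,-1,0,28,-0.1,-0.2,0
58,0,0,29,-0.1,-0.2,0
58,-1,0,28,0,-0.1,-0.1
--
```

View pics/t5.png

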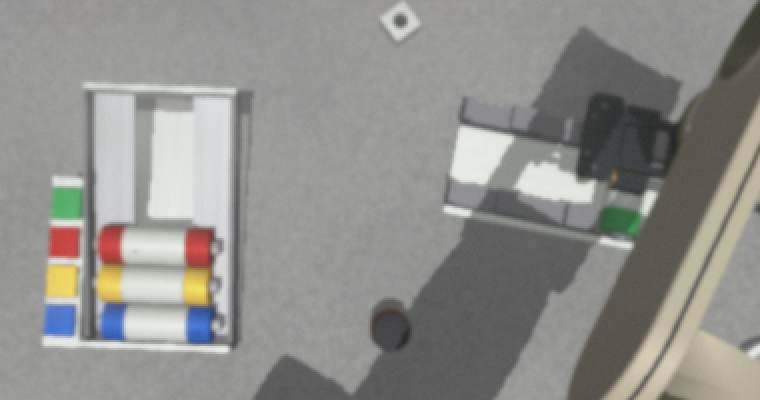

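Red is queued at (155,245) beside its tag. Green is last.

Request:
drive_tool --moves '[58, -1, 0, 28, -0.1, -0.2, 0, 58, 0, 0, 29, -0.1, -0.2, 0, 58, 0, 0, 27, 0, 0, 0, 58, 0, 0, 0, 0, 0, 0, 30, 0, 0, 0, 0, 0, 0, 30, 0, 0, 0, 0, 0, 0, 30, 0, 0, 0, 0, 0, 0, 30, 0, 0, 0, 0, 0, 0]'

```text
t: 19.15
tool_pos: [0.5424, -0.2548, 0.2307]
orientation: [0.312, 3.124, -0.002]
force: [0.4, 3.5, 6.8]
opening: 0.0397
gripper_force: 25.0
```

Request:
drive_tool --moves '[30, 0, 0, -20, 0, 0, 0, 30, 0, 0, -30, 0, 0, 0, 30, 0, 0, -40, 0, 0, 0, 30, 0, 0, -20, 0, 0, 0, 30, 0, 0, 0, 0, 0, 0]'

```text
t: 19.65
tool_pos: [0.5426, -0.2553, 0.343]
orientation: [0.312, 3.121, -0.006]
force: [0.6, 0.0, -4.3]
opening: 0.0393
gripper_force: 25.0
```

Run:
```python
from plan import *
plan([((.570,.2245,.165),88,44)],30)
```

```text
t 19.65 q [-0.52  0.16  1.57 -0.    1.41 -1.9 ] open 39.3 F [ 0.6  0.  -4.3] grasp [ 542.6 -255.3  176. ]
30,6,43,1,0,0,7.3
30,12,42,1,0,0,7.3
30,17,40,1,0,0,7.3
30,22,38,1,0,0,7.3
30,26,35,1,0,0,7.3
30,31,31,1,0,0.1,7.3
30,34,27,1,0,0,7.4
30,38,22,1,0,0.1,7.3
30,40,17,1,0.1,0,7.4
30,42,12,0,0,0.1,7.3
30,44,7,1,0.1,0,7.4
--
```

Request:
drive_tool --moves '[30, 6, 43, 1, 0, 0, 7.3, 30, 12, 42, 1, 0, 0, 7.3, 30, 17, 40, 1, 0, 0, 7.3, 30, 22, 38, 1, 0, 0, 7.3, 30, 26, 35, 1, 0, 0, 7.3, 30, 31, 31, 1, 0, 0.1, 7.3]'

```text
t: 20.25
tool_pos: [0.5554, 0.0085, 0.33]
orientation: [-1.461, -2.775, 0.003]
force: [1.4, -1.4, -4.4]
opening: 0.0394
gripper_force: 25.0
```

Request:
drive_tool --moves '[30, 34, 27, 1, 0, 0, 7.4, 30, 38, 22, 1, 0, 0.1, 7.3, 30, 40, 17, 1, 0.1, 0, 7.4, 30, 42, 12, 0, 0, 0.1, 7.3, 30, 44, 7, 1, 0.1, 0, 7.4, 30, 0, 0, 0, 0, 0, 0, 30, 0, 0, 0, 0, 0, 0]'

```text
t: 20.95
tool_pos: [0.5678, 0.2264, 0.3262]
orientation: [-2.25, -2.18, 0.009]
force: [-0.0, -0.6, -3.4]
opening: 0.0391
gripper_force: 25.0
```

Run:
```python
from plan import *
plan([((.570,.2245,.097),88,25)],30)
```

```text
t 20.95 q [0.29 0.21 1.54 0.01 1.4  0.32] open 39.1 F [-0.  -0.6 -3.4] grasp [567.8 226.4 159.2]
30,-1,1,21,-0.2,0,0.1
30,0,1,21,-0.2,-0.1,0
30,-1,1,20,-0.2,0,0.1
--
```

Request:
drive_tool --moves '[30, -1, 1, 21, -0.2, 0, 0.1, 30, -1, 1, 21, -0.2, 0, 0, 30, 0, 0, 15, 0, 0, 0, 30, 0, 0, 5, 0, 0, 0, 30, 0, 0, 0, 0, 0, 0, 30, 0, 0, 0, 0, 0, 0]'

```text
t: 21.55
tool_pos: [0.5705, 0.223, 0.2667]
orientation: [-2.261, -2.178, -0.003]
force: [0.5, 0.6, -4.9]
opening: 0.0394
gripper_force: 25.0
```

Request:
drive_tool --moves '[46, 0, 0, 0, 0, 0, 0, 50, 0, 0, 0, 0, 0, 0, 50, 0, 0, 0, 0, 0, 0, 50, 0, 0, -15, 0, 0, 0, 50, 0, 0, -25, 0, 0, 0, 50, 0, 0, -25, 0, 0, 0, 50, 0, 0, -25, 0, 0, 0, 58, 0, 0, 0, 0, 0, 0]'

```text
t: 22.35
tool_pos: [0.5717, 0.2238, 0.3633]
orientation: [2.261, 2.179, 0.017]
force: [0.2, 0.9, -0.3]
opening: 0.0546
gripper_force: 0.0
```

Request:
drive_tool --moves '[58, -40, 0, -10, 0, 0, 0, 58, -45, 0, 0, 0, 0, 0, 58, -45, 0, 0, 0, 0, 0, 58, -45, 0, 0, 0, 0, 0, 58, -45, 0, 0, 0, 0, 0, 58, -40, 0, 0, 0, 0, 0, 58, 0, 0, 0, 0, 0, 0, 58, 0, 0, 0, 0, 0, 0]'

```text
t: 23.15
tool_pos: [0.5607, -0.0373, 0.3659]
orientation: [-2.262, -2.176, -0.004]
force: [0.6, -0.1, -0.2]
opening: 0.0581
gripper_force: 0.0
```

Run:
```python
from plan import *; import cv2; from h import *
c=robot.read_camera("top"); cv2.imwrite("pics/t6.png",c["color"][100:300,90:470,::-1].repeat(2,0).repeat(2,1))
for col in("blue","yellow","red","green"):
    print(col,[(a,ray(c,ce,.08)[:2].round(3).tolist()) for a,ce in blobs(c,col) if ce[0]<220 and 180<ce[1]<290])
print(robot.read_state()["t"])
```

```text
blue [(np.int32(189), [0.399, 0.325]), (np.int32(161), [0.396, 0.272]), (np.int32(191), [0.394, 0.185])]
yellow [(np.int32(204), [0.438, 0.324]), (np.int32(177), [0.437, 0.276]), (np.int32(215), [0.433, 0.188])]
red [(np.int32(172), [0.475, 0.276]), (np.int32(191), [0.477, 0.323]), (np.int32(205), [0.471, 0.188])]
green [(np.int32(137), [0.516, 0.321]), (np.int32(79), [0.511, 0.277]), (np.int32(39), [0.505, 0.188])]
23.2
```

View pics/t6.png

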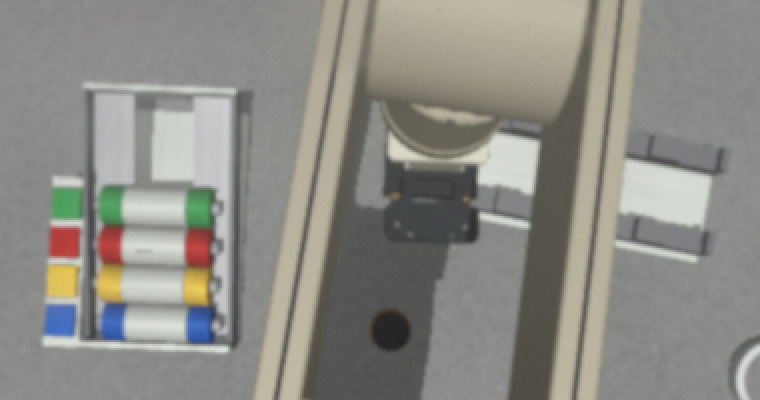

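All four cylinders are queued beside their own tags (rows 207, 245, 285 and 323). The jar is in place at (390,328) and the robot is clear.

```bash
python3 -c "
from plant import robot
print(robot.close_job())"
```

```text
the job is handed in; nothing more can be done
None
```

I handed the job in at about 23 s: all four cylinders lie in the chute beside their own tags (blue, yellow, red, green up from the stop), and the grease jar is still standing where it was.

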